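# Open the napkin dispenser from the staff side

### The job

The napkin dispenser on the counter is empty and has to be opened for refilling. Take the wooden dowel out of the tool block and, working from behind the dispenser, feel for the small hole in the plate on its top and push the dowel down through it onto the spring catch, gently (no harder than about 15 N), until the front cover drops fully open; then stand the dowel back in the hole of the block it came from. Leave the other tools, the shaker and the bowl where they are.

Things in the scene. Friction and masses are not known exactly. Their poses are not given: they have to be found in the camera images.
- dowel_mid (a point): plain round wooden dowel, 10 mm diameter, 150 mm long, square-cut ends, 25 to 42 g; stands loose and upright in one of the block's three holes, 105 mm of it above the block's top. This point is its middle; z runs up along it. Grip it 90 to 120 mm above its foot, firmly (40 N or more) as it can tilt in the fingers, so that 60 mm or more stay free below the fingers.
- dowel_foot (a point): centre of the dowel's lower end, 75 mm below its middle
- block: white plastic tool block, 70 x 190 x 60 mm (x, y, z), screwed to the counter; origin at the centre of its underside. Three holes of 14 mm diameter, 45 mm deep, in a row along its y axis at y = -60, 0 and +60 mm. One holds the dowel, the others a marker and a thermometer; which is where varies.
- hole_nominal (a point): where the hole's mouth should be, 207 mm up. The hole, 12.5 mm wide, goes straight down through a white guide plate (50 x 50 x 7 mm) on top of the dispenser. The plate sits on slotted screws: the real hole is up to 4 mm off along x and along y, not measured. Under it, 11 to 23 mm below the mouth (not measured either), lies the catch's flat push plate.
- dispenser: sheet-steel napkin dispenser screwed to the counter; origin at the centre of its underside, x to its front, away from the robot. Case 170 mm wide (y), x from -70 to +50 mm, top at 200 mm; the cover reaches to x = +78 mm, opened to +212 mm. The hole is near x = -35, y = 0. More than 20 N from the dowel on any part of it, or 5 N from the hand, bends it.
- cover (a joint): angle of the dispenser's front cover (rad): 0 shut, 1.5 fully open. Hinged at its lower edge, it falls open by itself in 1 to 2 s once freed. The spring catch resists with 3 N at first and 0.6 N more per mm; it frees the cover after 5 to 7 mm of travel and is hard against its stop at 10 mm. Keep it down until the cover has leaned out by 0.1 rad.
- marker_mid (a point): grey marker pen with a black cap 15 mm across, 115 mm long, standing in a hole of the block; its middle. Leave it.
- thermometer_mid (a point): pocket thermometer in a black sheath with a round dial 30 mm across on top, 119 mm long, standing in a hole of the block; its middle. Leave it.
- shaker: steel pepper shaker, 50 mm across, 90 mm high; origin at the centre of its underside. Leave it.
- bowl: small white bowl, 90 mm across, 45 mm high; origin at the centre of its underside. Leave it.
Mind the look-alikes: they are no part of the job. Leave any green or yellow look-alike of the dispenser alone.

How it is judged:
On the way, in this order (a step that is already met when the one before it is completed fails the run):
1. with the dowel down in the dispenser's hole, the catch lets the cover go (horizontal distance between dowel_foot and hole_nominal below 0.01 m and z of dowel_foot in the frame of dispenser below 0.199 m and value of joint cover above 0.04 rad).
2. the cover has dropped fully open (value of joint cover above 1.4 rad), for 0.2 s.
At the end, for the whole second after the job is handed in: The cover is fully open (above 1.4 rad) and the dowel stands upright (within 0.12 rad) at rest in the hole it came from, its foot on the hole's floor within 8 mm of where it started, released (value of joint cover above 1.4 rad and distance of dowel_foot from where it was at the start of the episode below 0.008 m and angle between dowel_foot's own z axis and vertical below 0.12 rad and linear speed of dowel below 0.02 m/s); the robot touches nothing.
It fails at once if the dowel presses on any part of the dispenser with more than 20 N (contact force between dowel and dispenser above 20 N).
It fails at once if the arm or the fingers press on the dispenser with more than 5 N (contact force between any of the fingers, the arm and dispenser above 5 N).
It fails at once if the marker or the thermometer is moved by more than 15 mm (distance of any of marker_mid, thermometer_mid from where it was at the start of the episode above 0.015 m).
It fails at once if the shaker or the bowl is moved by more than 15 mm (distance of any of shaker, bowl from where it was at the start of the episode above 0.015 m).
It also fails if it takes over 72 s, if anything falls off the work surface, if the arm or the gripper's body presses on something with over 40 N, if the wrist force passes 120 N, or if a joint passes its speed limit or range.

### The arm

A 6-joint arm with a two-finger parallel gripper is mounted at the origin on the work surface. World frame = base frame: x ahead of the robot, y to its left, z up, the work surface at z = 0. Lengths are in m, angles in rad, forces in N, time in s.
With the tool pointing down it reaches from about 0.35 to 0.775 m from the base axis. Payload 5.5 kg.
Tool frame: the origin (TCP) lies at the very end of the fingers, on their centre line; the grasp point (between the pads) lies 19 mm behind it (grip_point_offset is the distance from the TCP to the grasp point, in m); z points along the fingers, y is the direction in which the jaws open and shut (so a half turn about z gives the same grasp; the last joint's range is limited). The gripper opens to 85 mm and grips with 20 to 120 N. Pads are 22 mm wide; open, the fingers measure 114 mm over their backs; the gripper's body (76 mm by 85 mm) begins 54 mm behind the grasp point. The pads swing forward as they close: fully open they stand 13 mm farther back than shut.
Start: joints at [1.082, 0.313, 0.046, 1.304, 0, 1.431], TCP at [0.197, 0.54, 0.191] pointing down, gripper open.
Joint ranges: [-2.76, 2.76], [-0.86, 1.69], [-1.03, 1.26], [-2.2, 2.34], [-1.47, 1.5], [-3.14, 3.14]. Speed limits (rad/s): [2.57, 2.57, 3.14, 3.14, 3.14, 3.14].

### API

Orientations are given as a unit quaternion [w, x, y, z].
In Python, from workcell import * gives the robot as it stands.
- The arm moves only by the shell command python3 -m crank 'ROWS' [OPENING] [FORCE]. ROWS is a JSON object of lists of equal length, an entry for each row: "travel": the shift along the tool's x, y, z in units of 40 mm (1.0 is 40 mm), a list of three; "turn": the turn about the tool's z in rad. In form: {"travel": [[x, y, z], ...], "turn": [turn, ...]}. A call has 1 to 5 rows; each row is the pose to reach, as a shift and turn from the pose commanded when the call began, along the tool's axes at that moment; what a row does not reach only later rows make up. A row lasts 1/12 s, in which the tool goes at most 41.7 mm and 7.16 degrees, less where a joint would pass 70% of its speed; a pose out of reach is approached as far as the arm can. A call with a gripper value outside its range is refused whole. OPENING is the finger opening in mm, from 0 to 85.4, set as the call begins (- or left out, the last holds). The fingers move at their own pace and stop on an object; FORCE is the grip in N (left out, the last holds). Time passes only in rows, so rows that repeat a pose let the fingers close. It gives the time, the measured TCP pose, the force and the opening at its end, in the units of the state.
- get_state(): the state, without advancing time (a new reading comes with each control period).
- read_camera(name): name is "side" or "top"; returns a dict with "image" (384x512x3 uint8, red, green, blue), "K" (3x3 intrinsics, pixels), "R" (3x3) and "t" (3): a world point X has camera coordinates R X + t. Camera axes: x right, y down, z forward; pixel columns grow to the right and rows downward; lengths in m; the calibration is good to about 2 mm. A picture is of the moment at which its call begins. There is no depth.
- hand_in(): hands the job in, once; it reports no verdict.
The state is a dict: "clock": time; "joint_pos": joint angles; "qvel": joint speeds; "tau": joint torques, N m; "tcp_pos": TCP position; "orientation": TCP orientation; "wrist_force": force on the tool from outside, world axes, zero at the start; "ft_torque": the same for the moment, N m; "finger_gap": finger opening in m.
Only numpy, scipy, OpenCV 4.12 (cv2) and the standard library are available. Lean on these libraries where they do the work, as an engineer would, in place of code of your own. Each camera call takes 0.05 s, during which the arm holds its last target. There are 200 camera calls.

## Working session

There is one attempt and no reset: what is moved stays moved. The work goes in short steps, Python scripts to look and compute and a shell command to move; the robot and the scene stay as the last step left them, time stands still between calls to the robot, and variables do not carry over. Pictures are saved under pics/ and viewed, about 8 in all and at most 12, crops included, and the job is handed in when it is done.

```bash
ls; mkdir -p pics
python3 - <<'E'
from workcell import *
import cv2,numpy as np
s=get_state();print({k:np.round(v,4) for k,v in s.items()})
for n in("side","top"):
    c=read_camera(n);cv2.imwrite(f"pics/{n}0.png",c["image"][:,:,::-1]);print(n,c["K"],c["R"],c["t"], -c["R"].T@c["t"])
E
```

```text
pics
{'clock': np.float64(0.0), 'joint_pos': array([1.0824, 0.314 , 0.045 , 1.3036, 0.    , 1.4312]), 'qvel': array([ 0.001 , -0.0023, -0.0002, -0.0006,  0.0005, -0.0004]), 'tau': array([ 8.00000e-04, -4.80622e+01,  2.98537e+01,  1.93000e-02,
        1.00000e-04,  0.00000e+00]), 'tcp_pos': array([0.1962, 0.5399, 0.1904]), 'orientation': array([-3.000e-04,  1.735e-01,  9.848e-01, -9.000e-04]), 'wrist_force': array([ 0.3839, -0.8771,  0.5526]), 'ft_torque': array([-0.0302, -0.0079,  0.0276]), 'finger_gap': np.float64(0.0852)}
side [[411.74176538   0.         258.13074809]
 [  0.         411.74176538 185.84542874]
 [  0.           0.           1.        ]] [[ 0.16007676  0.98709968 -0.00310647]
 [ 0.93835809 -0.15314763 -0.30988691]
 [-0.30636502  0.04669071 -0.95076835]] [-0.09258512 -0.48341831  1.51325813] [ 0.93204956 -0.05329872  1.28866532]
top [[353.35393694   0.         253.18537425]
 [  0.         353.35393694 191.72903568]
 [  0.           0.           1.        ]] [[ 0.01397708 -0.99925674  0.03592501]
 [-0.99529549 -0.0173486  -0.0953201 ]
 [ 0.0958725  -0.0344237  -0.99479821]] [-0.01793318  0.55585755  0.88649964] [0.46850223 0.0222401  0.9355169 ]
```

View pics/side0.png

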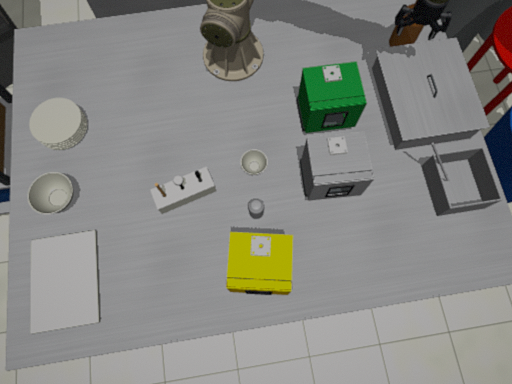

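View pics/top0.png

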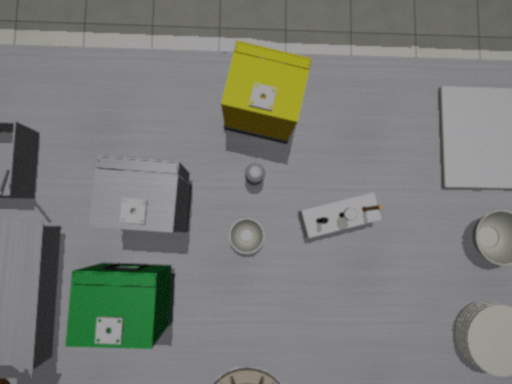

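The target is the grey dispenser: plate at about (338,146) in side and (132,211) in top. The block is near (183,190) in side and (341,216) in top, with a brown dowel at one end. I'll zoom in on both.

Run:
```python
import cv2,numpy as np
s=cv2.imread("pics/side0.png");t=cv2.imread("pics/top0.png")
def crop(i,x,y,w,h,k):
    c=cv2.resize(i[y:y+h,x:x+w],None,fx=k,fy=k,interpolation=cv2.INTER_CUBIC)
    for u in range(0,w,10):
        cv2.line(c,(u*k,0),(u*k,4),(0,0,255),1); cv2.putText(c,str(x+u),(u*k,14),0,.33,(0,0,255),1)
    for v in range(10,h,10):
        cv2.line(c,(0,v*k),(4,v*k),(0,0,255),1); cv2.putText(c,str(y+v),(5,v*k+4),0,.33,(0,0,255),1)
    return c
a=np.vstack([crop(s,145,160,80,60,5),crop(s,298,125,80,60,5)])
b=np.vstack([crop(t,300,186,80+5-5,60,5),crop(t,85,180,80,60,5)])
cv2.imwrite("pics/z0.png",np.hstack([a,b]))
```

```text
(no output)
```

View pics/z0.png

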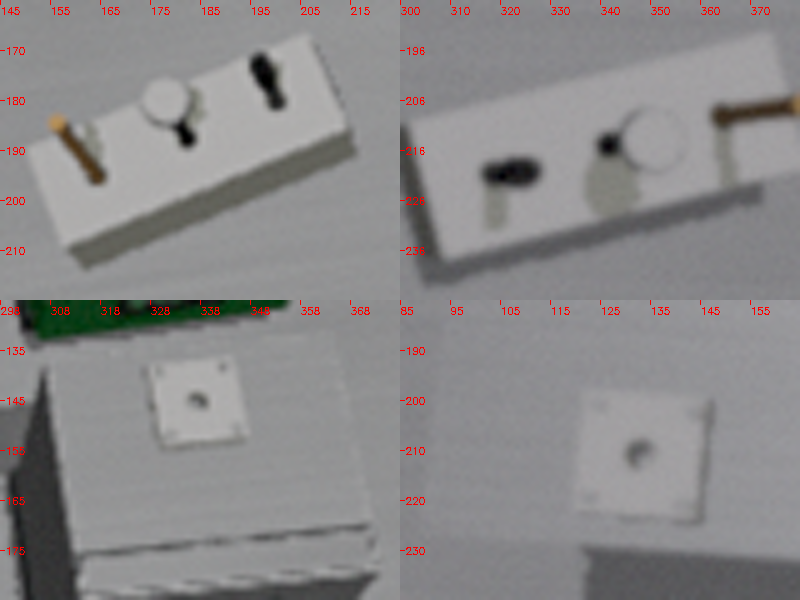

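Crop readings:
- **Side:** dowel base (164.5,196), dowel top (156.5,184.5), hole (337.5,145).
- **Top:** dowel base (364,209), dowel top about (380,206.5), hole (132.5,210.5).

The thermometer is in the middle hole and the marker is at the far end.

```bash
cat > h.py <<'E'
import numpy as np
from workcell import *
def planez(c,uv,z):
    d=c["R"].T@np.linalg.solve(c["K"],[uv[0],uv[1],1.]);o=-c["R"].T@c["t"]
    return o+d*(z-o[2])/d[2]
def tri(c1,p1,c2,p2):
    A=[];b=[]
    for c,p in((c1,p1),(c2,p2)):
        d=c["R"].T@np.linalg.solve(c["K"],[*p,1.]);d/=np.linalg.norm(d);P=np.eye(3)-np.outer(d,d)
        A.append(P);b.append(P@(-c["R"].T@c["t"]))
    A=np.vstack(A);b=np.hstack(b);x=np.linalg.lstsq(A,b,rcond=None)[0];return x,np.linalg.norm(A@x-b)
def proj(c,X):
    q=c["K"]@(c["R"]@np.array(X)+c["t"]);return q[:2]/q[2]
E
cat > m.py <<'E'
from h import *
np.set_printoptions(precision=4,suppress=True)
S=read_camera("side");T=read_camera("top")
import cv2;cv2.imwrite("pics/t1.png",T["image"][:,:,::-1])
f=lambda *p:np.array(p)-.4
for n,p,q,z in(("dbase",f(164.5,196),f(364,209),.06),("dtop",f(156.5,184.7),f(380,206.5),.165),("hole",f(337.5,145),f(132.6,210.6),.207)):
    print(n,planez(S,p,z),planez(T,q,z),*tri(S,p,T,q))
print("side block",*[planez(S,f(*p),.06) for p in((150.5,189.5),(206,167),(215,186),(159,208.5))],sep="\n")
print("top block",*[planez(T,f(*p),.06) for p in((302.5,211.5),(374,192),(308.5,238))],sep="\n")
print("side plate",*[planez(S,f(*p),.207) for p in((327.5,137.5),(345,136.5),(347,153),(330.5,154.5))],sep="\n")
print("top plate",*[planez(T,f(*p),.207) for p in((121.5,198),(147.3,200.5),(144.5,224.5),(119.3,222))],sep="\n")
print("case edge side",*[planez(S,f(*p),.2) for p in((313,175.5),(372,169.5),(308,135))],sep="\n")
E
python3 m.py
```

```text
dbase [ 0.5205 -0.2873  0.06  ] [ 0.5152 -0.2857  0.06  ] [ 0.516  -0.29    0.0469] 0.0003210087718364039
dtop [ 0.5181 -0.287   0.165 ] [ 0.5157 -0.2846  0.165 ] [ 0.5159 -0.2879  0.1583] 0.0008054043873172491
hole [0.4976 0.2421 0.207 ] [0.4966 0.2431 0.207 ] [0.4967 0.2432 0.2051] 0.0006989544648003298
side block
[ 0.4922 -0.3287  0.06  ]
[ 0.4454 -0.1479  0.06  ]
[ 0.5133 -0.1277  0.06  ]
[ 0.558  -0.3077  0.06  ]
top block
[ 0.5066 -0.1306  0.06  ]
[ 0.5585 -0.3119  0.06  ]
[ 0.4413 -0.1456  0.06  ]
side plate
[0.4701 0.2189 0.207 ]
[0.4751 0.2692 0.207 ]
[0.526  0.2633 0.207 ]
[0.523  0.2162 0.207 ]
top plate
[0.522  0.2667 0.207 ]
[0.5177 0.2143 0.207 ]
[0.4688 0.2179 0.207 ]
[0.4731 0.2687 0.207 ]
case edge side
[0.5746 0.156  0.2   ]
[0.5838 0.3234 0.2   ]
[0.4502 0.1666 0.2   ]
```

Both cameras agree: dowel at about (0.516,-0.286), matching the block's -60 hole, and the hole at about (0.497,0.243). Next I raise the arm, traverse, and turn the jaws across the row of holes.

```bash
python3 -m crank '{"travel":[[0,0,-4],[0,0,-4],[0,0,-4],[0,0,-4],[0,0,-4]],"turn":[0,0,0,0,0]}' 60 20
for i in 1 2 3 4 5; do python3 -m crank '{"travel":[[-0.6,-0.67,0],[-1.2,-1.33,0],[-1.8,-2,0],[-2.4,-2.66,0],[-2.91,-3.33,0]],"turn":[0,0,0,0,0]}'; done
python3 -m crank '{"travel":[[0,0,0],[0,0,0],[0,0,0],[0,0,0],[0,0,0]],"turn":[0.12,0.24,0.36,0.48,0.6]}'
python3 -m crank '{"travel":[[0,0,0],[0,0,0],[0,0,0],[0,0,0],[0,0,0]],"turn":[0.12,0.24,0.369,0.369,0.369]}'
cat > st.py <<'E'
from h import *
import sys
from scipy.spatial.transform import Rotation as Ro
np.set_printoptions(precision=4,suppress=True)
s=get_state();w,x,y,z=s["orientation"];R=Ro.from_quat([x,y,z,w]).as_matrix()
print("t",round(float(s["clock"]),2),s["tcp_pos"],"F",s["wrist_force"],"gap",s["finger_gap"],"q",s["joint_pos"]);print(R)
if len(sys.argv)>1:
    g=np.array([float(a) for a in sys.argv[1:4]]);print("units",R.T@(g-s["tcp_pos"])/.04)
E
python3 st.py 0.516 -0.2862 0.106
```

```text
clock: 0.62
tcp_pos: [0.1974, 0.5422, 0.3593]
orientation: [0.002, 0.174, 0.985, 0.006]
wrist_force: [-0.7, -1.1, 0.4]
finger_gap: 0.0598
clock: 1.03
tcp_pos: [0.2608, 0.3739, 0.3509]
orientation: [0.0, 0.173, 0.985, -0.0]
wrist_force: [0.2, 0.2, 0.8]
finger_gap: 0.0601
clock: 1.45
tcp_pos: [0.3247, 0.2088, 0.3511]
orientation: [0.0, 0.173, 0.985, 0.0]
wrist_force: [-0.0, -0.4, -0.4]
finger_gap: 0.06
clock: 1.87
tcp_pos: [0.3886, 0.0436, 0.3511]
orientation: [0.0, 0.174, 0.985, 0.0]
wrist_force: [0.9, 0.5, -0.1]
finger_gap: 0.0598
clock: 2.28
tcp_pos: [0.4525, -0.1215, 0.3509]
orientation: [0.0, 0.174, 0.985, 0.0]
wrist_force: [2.2, 0.4, -0.3]
finger_gap: 0.0599
clock: 2.7
tcp_pos: [0.5164, -0.2862, 0.3506]
orientation: [-0.0, 0.174, 0.985, 0.0]
wrist_force: [-0.0, -0.4, 0.7]
finger_gap: 0.0603
clock: 3.12
tcp_pos: [0.5158, -0.2846, 0.3507]
orientation: [-0.0, 0.46, 0.888, 0.0]
wrist_force: [-0.2, 0.5, -1.4]
finger_gap: 0.0601
clock: 3.53
tcp_pos: [0.5158, -0.2844, 0.351]
orientation: [-0.0, 0.611, 0.792, 0.0]
wrist_force: [-0.7, 0.1, 0.4]
finger_gap: 0.0605
t 3.53 [ 0.5158 -0.2844  0.351 ] F [-0.722   0.1236  0.3573] gap 0.06048683207206123 q [-0.6401  0.3686  0.5152  1.7179  0.0001  0.6745]
[[-0.2534  0.9674 -0.0004]
 [ 0.9674  0.2534  0.0004]
 [ 0.0005 -0.0002 -1.    ]]
units [-0.0483 -0.0058  6.1248]
```

```bash
python3 -m crank '{"travel":[[-0.05,0,0.8],[-0.05,0,1.6],[-0.05,0,2.4],[-0.05,0,3.2],[-0.05,0,4]],"turn":[0,0,0,0,0]}'
python3 -m crank '{"travel":[[0,0,0.6],[0,0,1.2],[0,0,1.8],[0,0,2.12],[0,0,2.12]],"turn":[0,0,0,0,0]}'
python3 st.py 0.516 -0.2862 0.106
python3 - <<'E'
import sys;sys.path.insert(0,'.')
from h import *
import cv2
S=read_camera("side")["image"][150:230,130:230,::-1];T=read_camera("top")["image"][170:250,295:395,::-1]
cv2.imwrite("pics/g1.png",cv2.resize(np.hstack([S,T]),None,fx=4,fy=4,interpolation=cv2.INTER_CUBIC))
E
```

```text
clock: 3.95
tcp_pos: [0.5162, -0.2862, 0.1899]
orientation: [0.0, 0.611, 0.792, 0.0]
wrist_force: [0.4, -0.8, -0.7]
finger_gap: 0.0601
clock: 4.37
tcp_pos: [0.5142, -0.2846, 0.1027]
orientation: [-0.003, 0.611, 0.792, 0.0]
wrist_force: [-0.8, -0.1, -1.1]
finger_gap: 0.06
t 4.37 [ 0.5142 -0.2846  0.1027] F [-0.8022 -0.1029 -1.117 ] gap 0.059974236218087104 q [-0.6422  0.3822 -0.0749  1.1202  0.0001  0.6726]
[[-0.2532  0.9674 -0.0052]
 [ 0.9674  0.2532  0.004 ]
 [ 0.0052 -0.004  -1.    ]]
units [-0.0487  0.034  -0.0818]
```

View pics/g1.png

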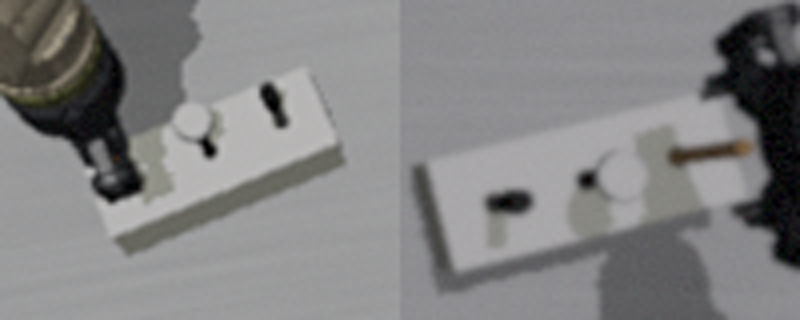

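The fingers straddle the dowel: in the top view they sit either side of it, and the thermometer and marker are clear. Now I close.

```bash
for i in 1 2 3; do python3 -m crank '{"travel":[[0,0,0],[0,0,0],[0,0,0],[0,0,0],[0,0,0]],"turn":[0,0,0,0,0]}' 0 60 | tail -2; done; python3 st.py
```

```text
wrist_force: [-0.5, 0.5, 4.0]
finger_gap: 0.0072
wrist_force: [-0.6, -0.4, 6.2]
finger_gap: 0.0071
wrist_force: [0.1, -0.1, 5.9]
finger_gap: 0.0071
t 5.72 [ 0.517  -0.2869  0.1076] F [ 0.1448 -0.0706  5.9404] gap 0.007123087757739016 q [-0.6423  0.3783 -0.0685  1.122  -0.0001  0.6755]
[[-0.2503  0.9682  0.0016]
 [ 0.9682  0.2503 -0.0013]
 [-0.0016  0.0012 -1.    ]]
```

```bash
python3 -m crank '{"travel":[[0,0,-0.2],[0,0,-0.4],[0,0,-0.6],[0,0,-0.8],[0,0,-1]],"turn":[0,0,0,0,0]}' 0 60
for i in 1 2; do python3 -m crank '{"travel":[[0,0,-0.5],[0,0,-1],[0,0,-1.5],[0,0,-2],[0,0,-2.5]],"turn":[0,0,0,0,0]}' |tail -2; done
python3 -m crank '{"travel":[[0,0,0],[0,0,0],[0,0,0],[0,0,0],[0,0,0]],"turn":[0,0,0,0,0]}' >/dev/null
python3 st.py
cat > look.py <<'E'
from h import *
import cv2,sys
# look.py out k: crops of both views about the point below the TCP
s=get_state();p=s["tcp_pos"]-np.array([0,0,.05]);o=[]
for n in("side","top"):
    c=read_camera(n);u,v=proj(c,p).astype(int);w=48
    x=int(np.clip(u-w,0,512-2*w));y=int(np.clip(v-w,0,384-2*w));k=4
    i=cv2.resize(c["image"][y:y+2*w,x:x+2*w,::-1],None,fx=k,fy=k,interpolation=cv2.INTER_CUBIC)
    for a in range(0,2*w,10):
        cv2.putText(i,str(x+a),(a*k,10),0,.3,(0,0,255),1);cv2.putText(i,str(y+a),(0,a*k+4),0,.3,(0,0,255),1)
    for d in (0,.03,.0926):
        q=proj(c,s["tcp_pos"]-np.array([0,0,d]));print(n,d,q)
    o.append(i)
cv2.imwrite(sys.argv[1],np.hstack(o))
E
python3 look.py pics/l1.png
```

```text
clock: 6.13
tcp_pos: [0.5165, -0.2864, 0.1475]
orientation: [0.0, 0.612, 0.791, 0.0]
wrist_force: [0.2, -0.7, -0.3]
finger_gap: 0.0069
wrist_force: [0.6, 0.6, -0.4]
finger_gap: 0.0073
wrist_force: [0.2, -1.9, -0.7]
finger_gap: 0.0072
t 7.38 [ 0.5159 -0.286   0.3453] F [ 0.8145  0.0694 -0.3926] gap 0.007087486490905878 q [-0.6423  0.3689  0.5013  1.7054  0.0001  0.6756]
[[-0.2503  0.9682 -0.0017]
 [ 0.9682  0.2503  0.0014]
 [ 0.0018 -0.0013 -1.    ]]
side 0 [138.93497745 160.46840269]
side 0.03 [142.23435729 164.83625983]
side 0.0926 [148.56882576 173.22209432]
top 0 [421.85183617 200.17012916]
top 0.03 [413.28687489 201.37002485]
top 0.0926 [397.78541704 203.54167888]
```

View pics/l1.png

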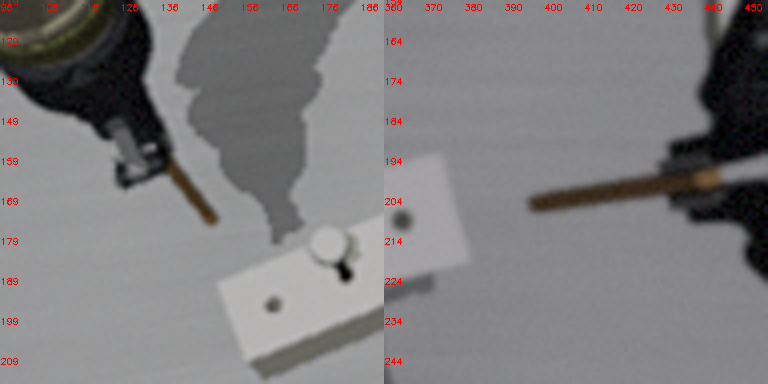

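The dowel is held straight. Its foot is at side (149,174) and top (397,205), against predictions of (148.6,173.2) and (397.8,203.5). The empty hole shows at side (164.3,195.3), where the dowel's base was. Next I traverse to above the dispenser hole.

```bash
for i in 1 2 3; do python3 -m crank '{"travel":[[0.86,0.19,0],[1.72,0.38,0],[2.58,0.57,0],[3.44,0.76,0],[4.31,0.95,0]],"turn":[0,0,0,0,0]}' |tail -2; done
python3 -m crank '{"travel":[[0,0,0.3],[0,0,0.5],[0,0,0.75],[0,0,0.75],[0,0,0.75]],"turn":[0,0,0,0,0]}' |tail -2
python3 -m crank '{"travel":[[0,0,0],[0,0,0],[0,0,0],[0,0,0],[0,0,0]],"turn":[0,0,0,0,0]}' >/dev/null
python3 st.py .497 .2428 .3; python3 look.py pics/l2.png
```

```text
wrist_force: [0.4, 0.4, -0.8]
finger_gap: 0.0073
wrist_force: [0.8, 0.2, -0.2]
finger_gap: 0.0071
wrist_force: [1.1, -0.5, -1.1]
finger_gap: 0.007
wrist_force: [0.6, -0.5, 0.5]
finger_gap: 0.0073
t 9.57 [0.4975 0.2428 0.3169] F [ 0.8601  0.7458 -0.5336] gap 0.007016290179951895 q [0.3089 0.272  0.2948 1.5929 0.0001 1.6271]
[[-0.2499  0.9683  0.0007]
 [ 0.9683  0.2499  0.0003]
 [ 0.0001  0.0007 -1.    ]]
units [ 0.004  -0.0121  0.4216]
side 0 [344.90584837 127.42037646]
side 0.03 [342.68950955 132.4177309 ]
side 0.0926 [338.41607448 142.05338296]
top 0 [113.04359896 206.94055244]
top 0.03 [118.97921485 207.80942118]
top 0.0926 [129.74129918 209.38479916]
```

View pics/l2.png

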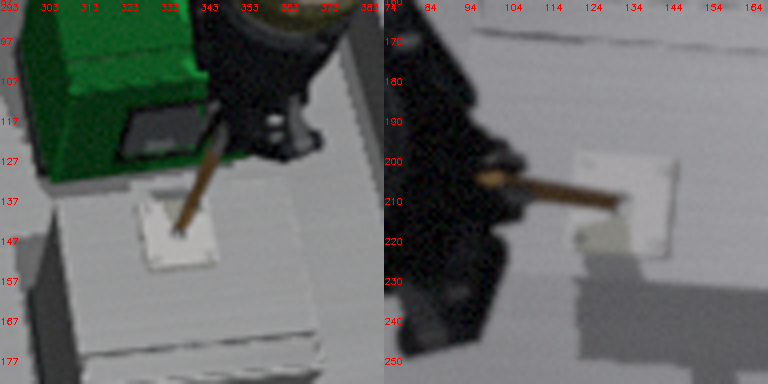

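The foot hangs over the plate beside the hole mark. Now I lower to just above the plate, then feel down in small steps.

```bash
python3 -m crank '{"travel":[[0,0,0.1],[0,0,0.2],[0,0,0.3],[0,0,0.38],[0,0,0.38]],"turn":[0,0,0,0,0]}' |sed -n '2p;4p'
for i in 1 2 3; do python3 -m crank '{"travel":[[0,0,0.0125],[0,0,0.025],[0,0,0.025],[0,0,0.025]],"turn":[0,0,0,0]}'|sed -n '2p;4p'; done
```

```text
tcp_pos: [0.4968, 0.2428, 0.3002]
wrist_force: [0.3, 0.7, 0.1]
tcp_pos: [0.4974, 0.243, 0.3005]
wrist_force: [0.3, -0.3, -0.5]
tcp_pos: [0.4973, 0.2429, 0.2993]
wrist_force: [0.1, -0.4, -0.5]
tcp_pos: [0.4972, 0.2429, 0.2982]
wrist_force: [-0.3, 0.4, 0.3]
```

```bash
for i in 1 2 3; do python3 -m crank '{"travel":[[0,0,0.0125],[0,0,0.025],[0,0,0.025],[0,0,0.025]],"turn":[0,0,0,0]}'|sed -n '2p;4p'; done
```

```text
tcp_pos: [0.4973, 0.2429, 0.2973]
wrist_force: [0.6, -0.4, -0.3]
tcp_pos: [0.4973, 0.2429, 0.2963]
wrist_force: [-0.2, -0.2, -0.1]
tcp_pos: [0.4973, 0.2429, 0.2953]
wrist_force: [0.7, 0.1, -0.5]
```

No contact 4 mm below the plate's top face, so the dowel is in the hole. Continuing down to the catch.

```bash
for i in 1 2 3 4 5 6 7; do python3 -m crank '{"travel":[[0,0,0.0125],[0,0,0.025],[0,0,0.025],[0,0,0.025]],"turn":[0,0,0,0]}'|sed -n '2p;4p'; done
```

```text
tcp_pos: [0.4973, 0.2429, 0.2943]
wrist_force: [0.5, 0.8, -0.6]
tcp_pos: [0.4973, 0.2429, 0.2932]
wrist_force: [-0.6, -0.5, -1.7]
tcp_pos: [0.4973, 0.2429, 0.2923]
wrist_force: [-0.2, -0.4, -0.8]
tcp_pos: [0.4973, 0.2429, 0.2913]
wrist_force: [0.3, 0.2, -1.3]
tcp_pos: [0.4972, 0.2429, 0.2903]
wrist_force: [0.2, 0.0, -0.1]
tcp_pos: [0.4973, 0.2429, 0.2893]
wrist_force: [0.4, 0.8, -0.9]
tcp_pos: [0.4973, 0.2429, 0.2883]
wrist_force: [-0.8, -0.0, -0.9]
```

```bash
for i in 1 2 3 4 5; do python3 -m crank '{"travel":[[0,0,0.0125],[0,0,0.025],[0,0,0.025],[0,0,0.025]],"turn":[0,0,0,0]}'|sed -n '2p;4p'; done
```

```text
tcp_pos: [0.4973, 0.2429, 0.2873]
wrist_force: [0.2, -0.5, -0.1]
tcp_pos: [0.4973, 0.2429, 0.2863]
wrist_force: [0.8, 0.3, -0.4]
tcp_pos: [0.4973, 0.2429, 0.2852]
wrist_force: [0.2, -0.2, -0.5]
tcp_pos: [0.4973, 0.2429, 0.2843]
wrist_force: [0.4, -1.0, -0.1]
tcp_pos: [0.4973, 0.2429, 0.2836]
wrist_force: [-0.6, -0.3, 2.6]
```

Fz is 2.6 N, so this is the catch. I keep pressing in 1 mm steps.

```bash
for i in 1 2 3 4 5; do python3 -m crank '{"travel":[[0,0,0.0125],[0,0,0.025],[0,0,0.025],[0,0,0.025]],"turn":[0,0,0,0]}'|sed -n '2p;4p'; done
```

```text
tcp_pos: [0.4974, 0.243, 0.2824]
wrist_force: [-1.1, -1.1, 4.3]
tcp_pos: [0.4974, 0.2429, 0.2813]
wrist_force: [-0.7, -0.7, 3.3]
tcp_pos: [0.4974, 0.243, 0.2804]
wrist_force: [-0.7, -0.1, 3.9]
tcp_pos: [0.4974, 0.2429, 0.2794]
wrist_force: [0.1, -0.4, 4.9]
tcp_pos: [0.4973, 0.2429, 0.2784]
wrist_force: [-1.2, -0.4, 5.7]
```

```bash
for i in 1 2; do python3 -m crank '{"travel":[[0,0,0.0125],[0,0,0.025],[0,0,0.025],[0,0,0.025]],"turn":[0,0,0,0]}'|sed -n '2p;4p'; done
for i in 1 2 3 4; do python3 -m crank '{"travel":[[0,0,0],[0,0,0],[0,0,0],[0,0,0],[0,0,0]],"turn":[0,0,0,0,0]}'|sed -n '2p;4p'; done
python3 - <<'E'
from h import *
import cv2
S=read_camera("side")["image"][110:250,280:400,::-1];T=read_camera("top")["image"][90:230,70:190,::-1]
cv2.imwrite("pics/c1.png",cv2.resize(np.hstack([S,T]),None,fx=3,fy=3,interpolation=cv2.INTER_CUBIC))
E
```

```text
tcp_pos: [0.4973, 0.243, 0.2775]
wrist_force: [-0.5, -0.2, 5.7]
tcp_pos: [0.4974, 0.243, 0.2767]
wrist_force: [-0.3, -0.4, 6.7]
tcp_pos: [0.4974, 0.243, 0.2767]
wrist_force: [-0.7, 0.6, 5.8]
tcp_pos: [0.4974, 0.243, 0.2767]
wrist_force: [-1.5, 0.3, 6.8]
tcp_pos: [0.4974, 0.243, 0.2767]
wrist_force: [-0.4, 0.1, 5.7]
tcp_pos: [0.4974, 0.243, 0.2767]
wrist_force: [-0.9, 0.2, 5.9]
```

View pics/c1.png

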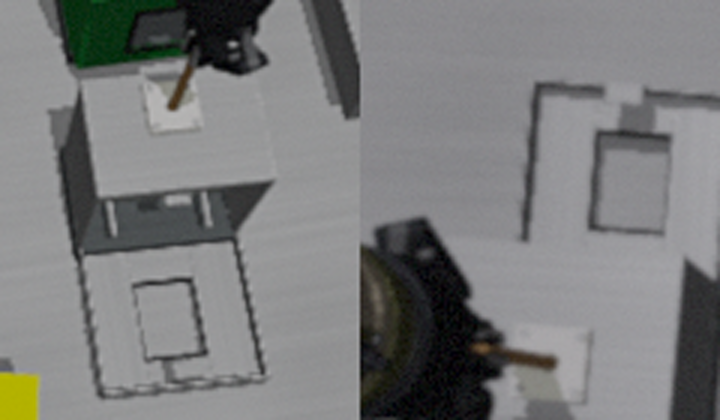

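The cover lies flat open in front in both views. I withdraw straight up and go back over the block.

```bash
python3 -m crank '{"travel":[[0,0,-0.2],[0,0,-0.4],[0,0,-0.7],[0,0,-1.0],[0,0,-1.3]],"turn":[0,0,0,0,0]}'|sed -n '2p;4p'
python3 -m crank '{"travel":[[0,0,-0.4],[0,0,-0.4],[0,0,-0.4]],"turn":[0,0,0]}'|sed -n '2p;4p'
for i in 1 2 3; do python3 -m crank '{"travel":[[-0.86,-0.19,0],[-1.72,-0.38,0],[-2.58,-0.57,0],[-3.44,-0.76,0],[-4.31,-0.95,0]],"turn":[0,0,0,0,0]}' |tail -2; done
for i in 1 2; do python3 -m crank '{"travel":[[0,0,0.5],[0,0,1],[0,0,1.5],[0,0,2],[0,0,2.25]],"turn":[0,0,0,0,0]}' |tail -2; done
python3 -m crank '{"travel":[[0,0,0],[0,0,0],[0,0,0],[0,0,0],[0,0,0]],"turn":[0,0,0,0,0]}' >/dev/null
python3 st.py .5167 -.2867 .1076; python3 look.py pics/l3.png
```

```text
tcp_pos: [0.4969, 0.2428, 0.3286]
wrist_force: [0.6, -0.7, -1.1]
tcp_pos: [0.4978, 0.2431, 0.3446]
wrist_force: [-0.2, 0.2, -1.1]
wrist_force: [0.5, -0.4, -0.4]
finger_gap: 0.007
wrist_force: [1.6, 0.9, 0.1]
finger_gap: 0.007
wrist_force: [2.1, 0.7, 0.4]
finger_gap: 0.0074
wrist_force: [-0.3, -0.3, 0.3]
finger_gap: 0.0073
wrist_force: [0.2, 0.2, -0.6]
finger_gap: 0.007
t 23.35 [ 0.517  -0.2868  0.1656] F [-0.2821 -1.1521 -0.9922] gap 0.007525052309805725 q [-0.6423  0.3508  0.0361  1.2539  0.0001  0.6755]
[[-0.2503  0.9682  0.0018]
 [ 0.9682  0.2503 -0.0013]
 [-0.0017  0.0015 -1.    ]]
units [ 0.0082 -0.0096  1.4493]
side 0 [156.0757915  183.89005658]
side 0.03 [158.50806858 187.09283676]
side 0.0926 [163.23215349 193.31342967]
top 0 [380.67783611 205.49647907]
top 0.03 [375.51716902 206.23571362]
top 0.0926 [365.88441192 207.61554819]
```

View pics/l3.png

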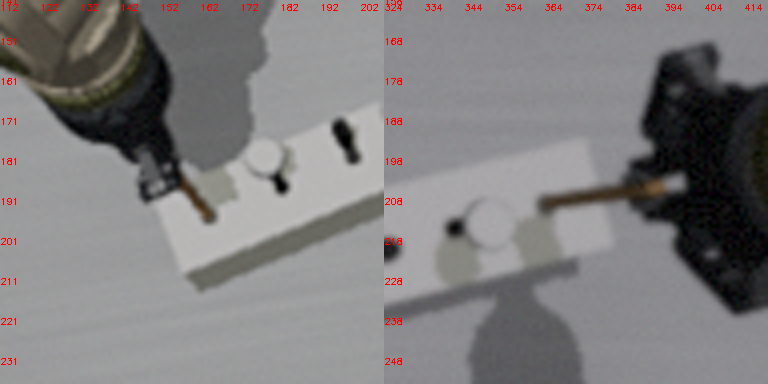

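The dowel hangs straight, with its foot 13 mm over the block's hole (side about (163.8,195)). Now I lower it in.

```bash
python3 -m crank '{"travel":[[0,0,0.1],[0,0,0.2],[0,0,0.25],[0,0,0.25]],"turn":[0,0,0,0]}' |sed -n '2p;4p'
for i in 1 2 3 4; do python3 -m crank '{"travel":[[0,0,0.025],[0,0,0.05],[0,0,0.05]],"turn":[0,0,0]}'|sed -n '2p;4p'; done
```

```text
tcp_pos: [0.5159, -0.286, 0.1533]
wrist_force: [0.2, 0.5, -0.2]
tcp_pos: [0.5163, -0.2863, 0.1521]
wrist_force: [-0.3, 0.3, -0.7]
tcp_pos: [0.5163, -0.2863, 0.1501]
wrist_force: [0.3, 0.2, -0.2]
tcp_pos: [0.5163, -0.2863, 0.148]
wrist_force: [-0.7, -0.0, -1.2]
tcp_pos: [0.5163, -0.2862, 0.146]
wrist_force: [0.3, 0.1, -0.9]
```

It is in the hole with no force. Lowering to just above the floor.

```bash
python3 -m crank '{"travel":[[0,0,0.15],[0,0,0.3],[0,0,0.45],[0,0,0.45],[0,0,0.45]],"turn":[0,0,0,0,0]}' |sed -n '2p;4p'
python3 -m crank '{"travel":[[0,0,0.15],[0,0,0.3],[0,0,0.43],[0,0,0.43],[0,0,0.43]],"turn":[0,0,0,0,0]}' |sed -n '2p;4p'
for i in 1 2; do python3 -m crank '{"travel":[[0,0,0.0125],[0,0,0.025],[0,0,0.025],[0,0,0.025]],"turn":[0,0,0,0]}'|sed -n '2p;4p'; done
```

```text
tcp_pos: [0.5159, -0.2859, 0.1274]
wrist_force: [-0.2, 0.7, -0.0]
tcp_pos: [0.516, -0.286, 0.1105]
wrist_force: [0.5, 0.2, -0.5]
tcp_pos: [0.5165, -0.2864, 0.1103]
wrist_force: [0.2, 0.1, -0.5]
tcp_pos: [0.5164, -0.2863, 0.1091]
wrist_force: [-0.7, -0.5, 0.3]
```

```bash
for i in 1 2; do python3 -m crank '{"travel":[[0,0,0.0125],[0,0,0.02],[0,0,0.02],[0,0,0.02]],"turn":[0,0,0,0]}'|sed -n '2p;4p'; done
for i in 1 2 3; do python3 -m crank '{"travel":[[0,0,0],[0,0,0],[0,0,0],[0,0,0],[0,0,0]],"turn":[0,0,0,0,0]}' 50 20|sed -n '2p;4,5p'; done
```

```text
tcp_pos: [0.5164, -0.2863, 0.1082]
wrist_force: [-0.8, -0.2, -1.0]
tcp_pos: [0.5165, -0.2864, 0.1076]
wrist_force: [-0.1, -0.4, 0.3]
tcp_pos: [0.5164, -0.2863, 0.1074]
wrist_force: [-1.4, 0.6, -0.1]
finger_gap: 0.0496
tcp_pos: [0.5164, -0.2863, 0.1075]
wrist_force: [-0.8, -0.2, -1.4]
finger_gap: 0.0499
tcp_pos: [0.5164, -0.2863, 0.1075]
wrist_force: [-0.7, -0.7, 0.1]
finger_gap: 0.0504
```

Released. I retreat straight up, wait a moment, and check.

```bash
python3 -m crank '{"travel":[[0,0,-0.3],[0,0,-0.8],[0,0,-1.5],[0,0,-2.3],[0,0,-3]],"turn":[0,0,0,0,0]}' |sed -n '2p;4p'
python3 -m crank '{"travel":[[0,0,-1],[0,0,-2],[0,0,-3],[0,0,-3],[0,0,-3]],"turn":[0,0,0,0,0]}' |sed -n '2p;4p'
for i in 1 2; do python3 -m crank '{"travel":[[0,0,0],[0,0,0],[0,0,0],[0,0,0],[0,0,0]],"turn":[0,0,0,0,0]}' >/dev/null; done
python3 - <<'E'
from h import *
import cv2
S=read_camera("side")["image"][:,:,::-1];T=read_camera("top")["image"][:,:,::-1]
r=lambda i,x,y,w,h,k:cv2.resize(i[y:y+h,x:x+w],None,fx=k,fy=k,interpolation=cv2.INTER_CUBIC)
cv2.imwrite("pics/f1.png",np.hstack([np.vstack([r(S,145,160,80,60,5),r(S,240,120,160,120,2.5)]),np.vstack([r(T,302,186,80,60,5),r(T,60,100,200,150,2)])]))
print(get_state()["clock"],get_state()["wrist_force"])
E
```

```text
tcp_pos: [0.5162, -0.2862, 0.2291]
wrist_force: [1.1, -0.3, 0.1]
tcp_pos: [0.5177, -0.2873, 0.3509]
wrist_force: [-0.1, -0.3, -0.3]
29.9667 [-0.20715502  0.60273099 -0.29343468]
```

View pics/f1.png

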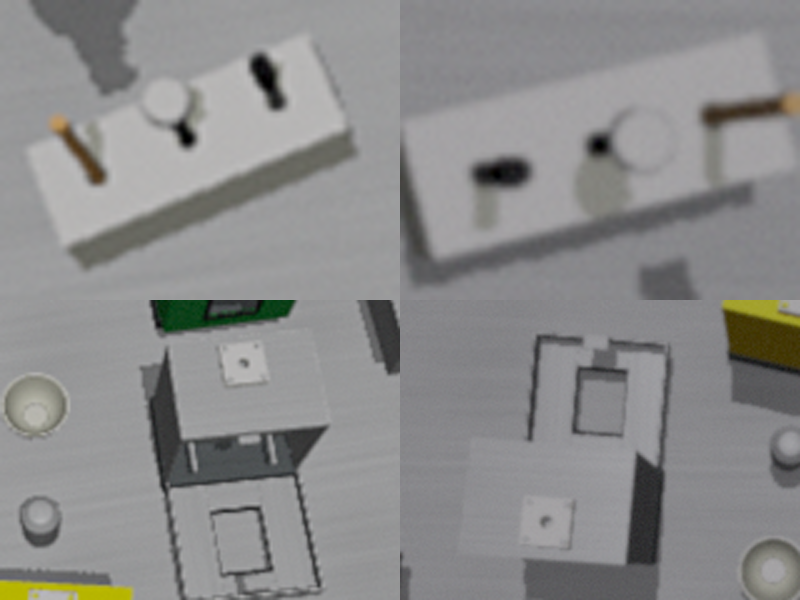

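The dowel stands in its hole as at the start, with its base at side (164.5,196) and top about (364,209). The cover lies open, and the marker, thermometer, shaker and bowl look unmoved. Handing in.

```bash
python3 -c "
from workcell import *
print(hand_in())"
```

```text
the job is handed in; nothing more can be done
None
```

The dispenser's front cover is fully open, and the dowel is back standing in the block hole it came from. I handed the job in at about 30 s of the 72 s allowed.

- **Opening:** I went straight down with the dowel at the hole position measured from the cameras, and it entered on the first try with no search needed. It met the catch about 16 mm below the hole's mouth. I pressed in 1 mm steps to about 7 mm of travel, and the wrist force readings stayed at 7 N or less.
- **Last pictures:** The cover lies flat in front of the dispenser. The dowel's base and top are within about a pixel (roughly 2 mm) of where they were at the start. The marker, thermometer, shaker and bowl look unmoved, by eye only. The gripper is clear of everything, about 0.19 m above the dowel's top.
- **Disagreements:** The finger opening read about 7 mm on the 10 mm dowel, but the grip held straight throughout. The two cameras differed by up to 5 mm on the dowel's base, and the arm's position when gripping it fell between the two.

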